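# Close a knife-handle drill jig and proof-pull its latches

### The job

Lay the wooden handle blank (the plain 100 x 40 x 22 mm block) in the drill jig's nest, then lower the loose top plate gently and level onto the two guide pins over it and press it down until both end latches snap over it. Prove that they hold: pull the T-handle slowly up until the first groove on its stem is fully clear of the collar (16 mm), hold a second, never drawing it past the second groove (21 mm), ease it back in and let go; leave everything else alone.

Things in the scene. Friction and masses are not known exactly. Their poses are not given: they have to be found in the camera images.
- jig: Drill jig, fixed to the bench: dark steel base 90 mm wide (x), 250 long (y), 10 thick, origin under its middle. Guide pins 14 mm in diameter at y = +70 and -70 mm, tips 90 mm above the bench, top 10 mm tapered to 6 across. A 24 mm collar round each pin's foot, top 34 mm above the bench, is the plate's seat. Grey latch housings 50 mm wide, 78 tall, stand at both ends, 97 mm out and beyond.
- nest (a point): Centre of the nest's floor in the jig, 10 mm above the bench, axes as the jig's. The nest is 108 mm long (y), 46 mm wide (x); its end and corner fences stand 12 mm above its floor; the long sides are open for the fingers over the middle 70 mm.
- latch_a (a joint): Spring bolt at the jig's +y end, m: 0 = out (nose 6 mm over the end of a seated plate), grows as it is pushed back, up to 0.010. A plate pressed down drives it back by its sloping top, from 70 mm above the bench (9 N for both bolts, the plate's 5 N weight included); it then snaps out. Its flat underside, 51.5 mm above the bench, leaves the plate 1.5 mm of play and will not yield to a pull.
- latch_b (a joint): The same spring bolt at the jig's -y end.
- plate_mid (a point): Centre of the loose aluminium top plate, 60 mm (x), 190 mm (y), 16 mm thick, 0.55 kg with handle. Through holes of 16 mm at y = +70 and -70 mm, small drill bushes on top at y = +35 and -35. Starts flat on the bench, handle up; either way round is right. Seated in the jig, this point is 32 mm above nest.
- bar (a point): Centre of the black T-bar, the plate's pull handle: 80 mm long (plate's y), 22 wide (x), 18 high. At rest it stands 47 mm above the plate's centre, 55 mm above its underside; its underside is 30 mm above the plate's top. It sits on a 12 mm steel stem in a collar 19 mm across and 16 high.
- gauge (a joint): How far the spring pull handle is drawn out of its collar (rise of the bar over the plate), m: 0 = in, stop at 0.027. It starts to move at about 6 N, then 0.62 N per mm (16 N at 16 mm, 19 N at 21 mm); the plate's weight hardly moves it. Two dark grooves on the stem: the first is fully clear of the collar at 16 mm, the second starts to show at 21 mm.
- blank_mid (a point): Centre of the knife-handle blank, a plain rectangular wooden block 40 mm (x), 100 mm (y), 22 mm thick, lying flat on the bench; the only block of this size. In the nest this point is 11 mm above nest; either way round is right.
- glue: Bystander, leave alone: white upright glue bottle, 42 mm across, 125 mm tall; origin under its foot.
- wrench: Bystander, leave alone: steel wrench lying flat, 170 mm long; origin under its middle.
- tin: Bystander, leave alone: dark steel can, 72 mm across, 100 mm tall; origin under its foot.
- slab: Bystander, leave alone: flat wooden slab 70 x 170 x 24 mm; origin under its middle.
- scale: Bystander, leave alone: thin round-ended wooden handle scale 111 x 26 x 8 mm; origin under its middle.
- driver: Bystander, leave alone: screwdriver lying flat, 170 mm long; origin under its middle.
- caliper: Bystander, leave alone: steel caliper lying flat, 160 mm long; origin under its middle.
- pot: Bystander, leave alone: open steel pot, 80 mm across, 85 mm tall; origin under its foot.
Not all that is in view belongs to the job. What is meant by the part that bears blank_mid is not blue, and is the smaller of those in its own colour.

How it is judged:
By the outcome, as a careful person would: the job done as asked, in the order asked, and still so for the second after the job is handed in, with the robot touching nothing.
It also fails if it takes over 72 s, if anything falls off the work surface, if the arm or the gripper's body presses on something with over 40 N, if the wrist force passes 120 N, or if a joint passes its speed limit or range.

### The arm

A 6-joint arm with a two-finger parallel gripper is mounted at the origin on the work surface. World frame = base frame: x ahead of the robot, y to its left, z up, the work surface at z = 0. Lengths are in m, angles in rad, forces in N, time in s.
With the tool pointing down it reaches from about 0.25 to 0.775 m from the base axis. Payload 4 kg.
Tool frame: the origin (TCP) lies at the very end of the fingers, on their centre line; the grasp point (between the pads) lies 19 mm behind it; z points along the fingers, y is the line along which they close (so a half turn about z gives the same grasp; the last joint's range is limited). The gripper opens to 85 mm and grips with 20 to 120 N. Pads are 22 mm wide; open, the fingers measure 114 mm over their backs; the gripper's body (76 mm by 85 mm) begins 54 mm behind the grasp point. The pads swing forward as they close: fully open they stand 13 mm farther back than shut.
Start: joints at [-1.409, 0.087, 1.371, -0, 1.684, -0.103], TCP at [0.144, -0.531, 0.231] pointing down, gripper open.
Joint ranges: [-3.1, 3.1], [-0.76, 2.03], [0.27, 2.55], [-1.08, 4.22], [0.17, 2.65], [-2.57, 2.57]. Speed limits (rad/s): [2.79, 2.79, 3.14, 3.14, 3.14, 3.14].

### API

Orientations are given as a unit quaternion [w, x, y, z].
In Python, from rig import telemetry, get_image, ticket gives the robot as it stands.
- The arm moves only by the tool send_rows, never from a script. Its argument "commands" is a list of rows, each an object with "dp": the shift along the tool's x, y, z in m, a list of three; "rotation": the turn, a rotation vector about the tool's x, y, z in rad, a list of three; "jaw": the gripper's target within -1 to 1 (shut at 1, half-way at 0, fully open at -1). A call has 1 to 20 rows; each row is the pose to reach, as a shift and turn from the pose commanded when the call began, along the tool's axes at that moment; what a row does not reach only later rows make up. A row lasts 1/10 s, in which the tool goes at most 50 mm and 8.59 degrees, less where a joint would pass 70% of its speed; a pose out of reach is approached as far as the arm can. A call with a gripper value outside its range is refused whole. The fingers move at their own pace and stop on an object; the grip force is fixed at half the most. Time passes only in rows, so rows that repeat a pose let the fingers close. It gives the time, the measured TCP pose, the force, the opening and the grip force at its end, in the units of the state.
- telemetry.get_state(): the state, without advancing time (a new reading comes with each control period).
- get_image(name): name is "scene" or "top"; returns a dict with "image" (400x640x3 uint8, blue, green, red), "vertical_fov" (degrees; the focal length in pixels is half the picture's height over the tangent of half this angle, whatever the lens; pixels are square), "cx", "cy" (the principal point, pixels), "cam_to_world" (4x4, takes a point from camera to world coordinates). Camera axes: x right, y down, z forward; pixel columns grow to the right and rows downward; lengths in m; the calibration is good to about 2 mm. A picture is of the moment at which its call begins. There is no depth.
- ticket.close_job(): hands the job in; it is judged then, once.
The state is a dict: "time_s": time; "qpos": joint angles; "dq": joint speeds; "joint_efforts": joint torques, N m; "tool_pos": TCP position; "eef_rot": TCP orientation; "force": force on the tool from outside, world axes, zero at the start; "wrist_torque": the same for the moment, N m; "gripper_width": opening from 0.0 (shut) to 1.0 (fully open); "finger_force": force on a finger pad.
Only numpy, scipy, OpenCV 4.12 (cv2) and the standard library are available. Lean on these libraries where they do the work, as an engineer would, in place of code of your own. Each camera call takes 0.05 s, during which the arm holds its last target. There are 200 camera calls.

## Working session

There is one attempt and no reset: what is moved stays moved. The work goes in short steps, Python scripts to look and compute and a tool call to move; the robot and the scene stay as the last step left them, time stands still between calls to the robot, and variables do not carry over. Pictures are saved under pics/ and viewed, at most 10 in all, crops included, and the job is handed in when it is done.

Besides the shell and the picture viewer there is one more tool, called after "Request:" by a JSON object that holds its "fn" and its "kwargs", one argument or row to a line. send_rows: Moves the arm, as the interface text tells. Its arguments: {"type":"object","properties":{"commands":{"type":"array","items":{"type":"object","properties":{"dp":{"type":"array","items":{"type":"number"}},"rotation":{"type":"array","items":{"type":"number"}},"jaw":{"type":"number"}}}}},"required":["commands"]}

```bash
mkdir -p pics
cat > h.py <<'E'
import numpy as np, cv2
from rig import telemetry, get_image, ticket
def grab(n,name):
    d=get_image(n); cv2.imwrite(f'pics/{name}.png',d['image']); np.savez(f'pics/{name}.npz',**{k:np.array(v) for k,v in d.items()}); return d
def K(d):
    f=200/np.tan(np.radians(float(d['vertical_fov']))/2); return f,float(d['cx']),float(d['cy'])
def ray(d,u,v,z):
    f,cx,cy=K(d); T=np.array(d['cam_to_world']); r=T[:3,:3]@np.array([(u-cx)/f,(v-cy)/f,1]); o=T[:3,3]; return o+r*(z-o[2])/r[2]
def proj(d,P):
    f,cx,cy=K(d); T=np.array(d['cam_to_world']); p=(np.atleast_2d(P)-T[:3,3])@T[:3,:3]; return np.c_[f*p[:,0]/p[:,2]+cx,f*p[:,1]/p[:,2]+cy]
E
python3 - <<'E'
from h import *
for n in('scene','top'):
    d=grab(n,n+'0'); print(n,K(d),np.round(d['cam_to_world'],3).tolist())
print(telemetry.get_state())
E
```

```text
scene (np.float64(397.1982612132473), 315.6408620676598, 196.1828984966996) [[0.884, 0.243, -0.4, 1.036], [0.468, -0.468, 0.75, -0.843], [-0.004, -0.85, -0.527, 0.714], [0.0, 0.0, 0.0, 1.0]]
top (np.float64(378.52144397320706), 322.36690416938393, 200.00527208256855) [[0.01, -0.981, 0.192, 0.356], [-1.0, -0.01, -0.001, 0.074], [0.003, -0.192, -0.981, 1.079], [0.0, 0.0, 0.0, 1.0]]
{'time_s': 0.1, 'qpos': array([-1.40910534e+00,  8.79284644e-02,  1.37213159e+00,  1.42725714e-05,
        1.68361306e+00, -1.03109714e-01]), 'dq': array([ 1.40395809e-04, -9.83535627e-04, -3.83747421e-03, -1.34274374e-03,
        1.31228477e-03,  2.24320136e-05]), 'joint_efforts': array([ 1.45497943e-03, -3.53013575e+01, -3.14219177e+01, -1.15537537e-04,
        7.98890891e-03,  2.23487183e-05]), 'tool_pos': array([ 0.14386526, -0.5303779 ,  0.23021585]), 'eef_rot': array([-1.03999178e-03,  9.91247229e-01,  1.32014582e-01, -2.33759424e-05]), 'force': array([ 0.21353631,  0.08383909, -0.08645008]), 'wrist_torque': array([-0.01344782,  0.01284361, -0.01024295]), 'finger_force': 0.0, 'gripper_width': 1.0021126935410156}
```

View pics/top0.png

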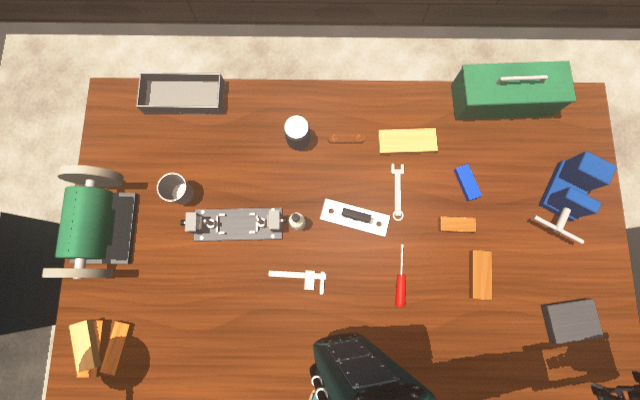

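View pics/scene0.png

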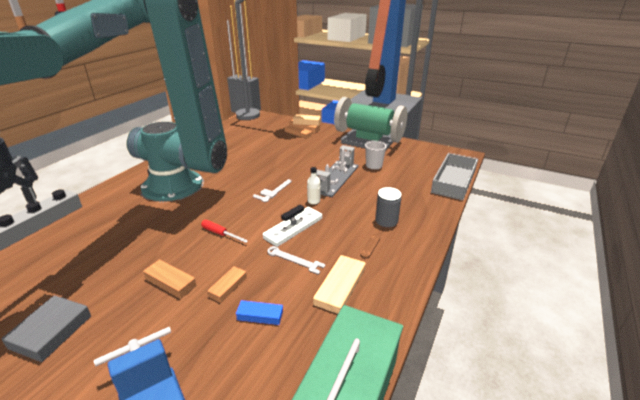

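Candidates in the top view are: the blue block (468,182), the small orange block (458,225), the large orange block (482,275), the yellow slab (408,141) and the brown scale (347,139). By the description it is the small orange one at (458,225). The jig is at (238,224), the plate at (355,217) and the glue bottle at (297,221), close to the jig's -y end. I'll check with a close crop.

Run:
```python
import cv2,numpy as np
a=cv2.imread('pics/top0.png')
c=lambda x0,x1,y0,y1,s:cv2.resize(a[y0:y1,x0:x1],None,fx=s,fy=s,interpolation=cv2.INTER_CUBIC)
A=c(180,310,195,250,6)  #780x330
B=np.hstack([c(315,395,195,240,6),c(430,480,200,245,6)]) #480+300 x270
cv2.imwrite('pics/c1.png',np.vstack([A,B]))
```

```text
(no output)
```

View pics/c1.png

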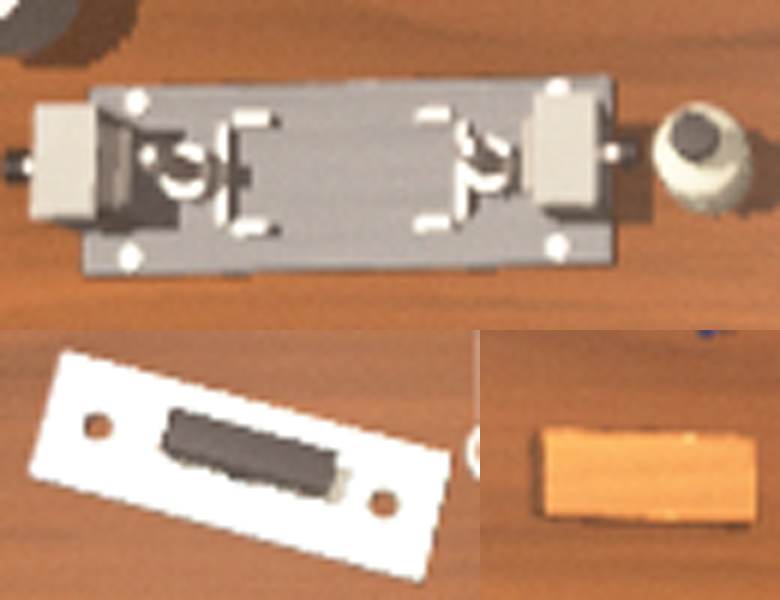

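The crop confirms it: a plain orange block beside the jig and the plate. The plate has two holes at crop (98,427) and (384,503), and the pin/collar rings are at (185,168) and (490,168). Next I'll fit poses.

```bash
cat > fit.py <<'E'
from h import *
from scipy.optimize import minimize, least_squares
def load(n): return dict(np.load(f'pics/{n}.npz'))
def box(p,lx,ly,z0,z1,yc=0):
    c,s=np.cos(p[2]),np.sin(p[2]); return np.array([[p[0]+c*x-s*y,p[1]+s*x+c*y,z] for x in(-lx/2,lx/2) for y in(yc-ly/2,yc+ly/2) for z in(z0,z1)])
def iou_fit(views,p0,boxes):
    S=8
    def cost(p):
        t=0
        for d,m,(x0,y0,x1,y1) in views:
            r=np.zeros(((y1-y0)*S,(x1-x0)*S),np.uint8)
            for b in boxes:
                q=((proj(d,box(p,*b))-[x0,y0]+.5)*S).astype(np.float32); cv2.fillConvexPoly(r,cv2.convexHull(q).astype(np.int32),1)
            r=cv2.resize(r.astype(np.float32),(x1-x0,y1-y0),interpolation=cv2.INTER_AREA); t+=np.abs(r-m[y0:y1,x0:x1]).sum()/m[y0:y1,x0:x1].sum()
        return t
    b=None
    for _ in range(3):
        b=minimize(cost,p0,method='Nelder-Mead',options=dict(initial_simplex=np.array([p0]+[np.array(p0)+e for e in np.diag([.008,.008,.1])]),xatol=1e-5,fatol=1e-5)); p0=b.x
    return b.x,b.fun
E
python3 - <<'E'
from fit import *
T=load('top0');S=load('scene0')
def mask(d,lo,hi,seed,roi):
    m=cv2.inRange(cv2.cvtColor(d['image'],cv2.COLOR_BGR2HSV),lo,hi); n,l=cv2.connectedComponents(m); k=l[seed[1],seed[0]]
    x0,y0,x1,y1=roi; print('px',(l[y0:y1,x0:x1]==k).sum(),'k',k); return d,(l==k).astype(np.float32),roi
print(cv2.cvtColor(T['image'],cv2.COLOR_BGR2HSV)[[225,215,235,235,275],[458,461,458,330,482]].tolist(), cv2.cvtColor(S['image'],cv2.COLOR_BGR2HSV)[[282,300,290],[228,235,222]].tolist())
p=ray(T,458,225,.022);print(p)
vt=mask(T,(8,120,170),(25,255,255),(458,224),(430,205,490,245)); vs=mask(S,(8,120,130),(25,255,255),(226,283),(195,255,260,312))
for v in([vt],[vs],[vt,vs]): print('blank',iou_fit(v,[p[0],p[1],0.],[(.04,.1,0,.022)]))
# large orange size for comparison
p=ray(T,355,217,.016)
im=T['image']; m=(im.min(2)>170).astype(np.uint8); n,l=cv2.connectedComponents(m); m=(l==l[207,330]).astype(np.uint8)
c,_=cv2.findContours(m,0,2); h=max(c,key=cv2.contourArea);f=np.zeros_like(m);cv2.fillConvexPoly(f,cv2.convexHull(h),1); print(cv2.minAreaRect(h))
vt=(T,f.astype(np.float32),(312,190,400,245))
print('plate',iou_fit([vt],[p[0],p[1],-.25],[(.06,.19,.014,.016)]))
# holes
for u,v in((98,427),(384,503)): print('hole',ray(T,u/6+315-.5+.08,(v-330)/6+195-.5+.08,.016))
# jig corners
px=np.array([[90,88],[83,275],[612,78],[612,265]])/6+[180,195]-.42
X=np.array([ray(T,*q,.01)[:2] for q in px]);print('jig corners',X.round(4).tolist(),X.mean(0))
E
```

```text
[[15, 159, 250], [11, 160, 179], [11, 161, 171], [12, 138, 187], [15, 160, 249]] [[17, 125, 252], [12, 149, 176], [17, 123, 253]]
[ 0.49463814 -0.30902889  0.022     ]
px 1952 k 1
px 3390 k 5
blank (array([ 0.51415188, -0.31751558, -0.159743  ]), np.float64(0.7050941586494446))
blank (array([ 0.46649232, -0.3102796 , -0.18798218]), np.float64(0.7809780836105347))
blank (array([ 0.51428761, -0.30351337, -0.34243854]), np.float64(1.50130033493042))
((354.7786560058594, 217.03656005859375), (67.70452880859375, 21.800634384155273), 15.068489074707031)
plate (array([ 0.51561124, -0.01850097, -0.2621917 ]), np.float64(0.08020833134651184))
hole [0.5325623  0.04847705 0.016     ]
hole [ 0.49764808 -0.08656376  0.016     ]
jig corners [[0.5339, 0.4384], [0.4449, 0.4351], [0.5413, 0.1898], [0.4521, 0.187]] [0.49304645 0.31256665]
```

Run:
```python
from fit import *
T=load('top0');S=load('scene0')
def mask(d,seed,roi):
    hs=cv2.cvtColor(d['image'],cv2.COLOR_BGR2HSV); m=((hs[...,2]>212)&(hs[...,1]>90)).astype(np.uint8); x0,y0,x1,y1=roi;k=np.zeros_like(m);k[y0:y1,x0:x1]=1;m*=k; n,l=cv2.connectedComponents(m)
    m=(l==l[seed[1],seed[0]]); print(m.sum()); return d,m.astype(np.float32),roi
vt=mask(T,(458,224),(430,205,490,245)); vs=mask(S,(228,282),(195,255,260,312))
for v in([vt],[vs],[vt,vs]): print('blank',iou_fit(v,[.4946,-.309,0.],[(.04,.1,0.02,.022)]))
def draw(d,J,P,roi,s):
    im=d['image'].copy();x0,y0,x1,y1=roi; im=cv2.resize(im[y0:y1,x0:x1],None,fx=s,fy=s,interpolation=cv2.INTER_CUBIC)
    g=lambda p,X:np.array([[p[0]+np.cos(p[2])*x-np.sin(p[2])*y,p[1]+np.sin(p[2])*x+np.cos(p[2])*y,z] for x,y,z in X])
    a=np.linspace(0,2*np.pi,40)
    circ=lambda y,r,z:[(r*np.cos(t),y+r*np.sin(t),z) for t in a]
    rect=lambda w,ya,yb,z:[(-w,ya,z),(w,ya,z),(w,yb,z),(-w,yb,z),(-w,ya,z)]
    L=[(J,q) for q in(rect(.045,-.125,.125,.01),circ(.07,.012,.034),circ(-.07,.012,.034),circ(.07,.003,.09),circ(-.07,.003,.09),rect(.025,.097,.125,.078),rect(.025,-.125,-.097,.078))]
    L+=[(P,q) for q in(rect(.03,-.095,.095,.016),circ(.07,.008,.016),circ(-.07,.008,.016),rect(.011,-.04,.04,.072))]
    for p,q in L: cv2.polylines(im,[np.int32((proj(d,g(p,q))-[x0,y0]+.5)*s)],False,(0,0,255),1)
    return im
J=[.493,.3126,.031];P=[.5153,-.0188,-.257]
A=draw(T,J,P,(180,195,395,250),3.7)[:, :800]; B=draw(S,J,P,(255,140,365,250),3.4)
B=np.hstack([B,np.zeros((B.shape[0],A.shape[1]-B.shape[1],3),np.uint8)]); cv2.imwrite('pics/o1.png',np.vstack([A,B]))
```

```text
512
508
blank (array([ 0.49852242, -0.30906747, -0.0314438 ]), np.float64(0.060028076171875))
blank (array([ 0.49949441, -0.30686613, -0.03517872]), np.float64(0.05419537425041199))
blank (array([ 0.49889715, -0.30823467, -0.03325429]), np.float64(0.14069588482379913))
```

View pics/o1.png

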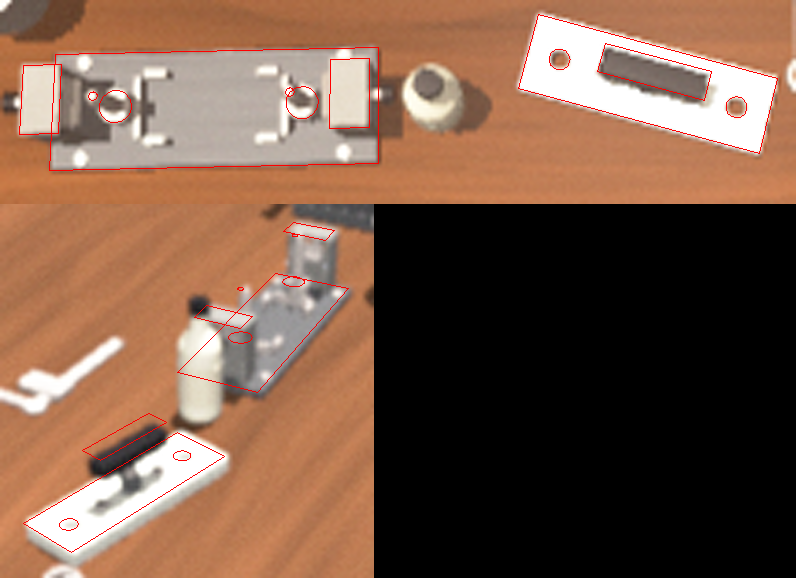

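The overlay agrees in both views: jig at (0.493, 0.313, yaw 0.031), plate at (0.515, -0.019, yaw -0.257), blank at (0.499, -0.308, yaw -0.033). Now I'll move to above the blank.

```bash
cat >> h.py <<'E'
from scipy.spatial.transform import Rotation as R
def plan(x,y,z,phi):
    s=telemetry.get_state(); q=s['eef_rot']; r=R.from_quat([q[1],q[2],q[3],q[0]]); a=phi+np.pi/2
    g=R.from_matrix(np.array([[np.cos(a),np.sin(a),0],[np.sin(a),-np.cos(a),0],[0,0,-1]]))
    print('t',round(s['time_s'],2),'pos',s['tool_pos'].round(4),'F',s['force'].round(2),'M',s['wrist_torque'].round(2),'w',round(s['gripper_width'],3),'ff',round(float(s['finger_force']),1))
    print('dp',r.inv().apply(np.array([x,y,z])-s['tool_pos']).round(4).tolist(),'rot',(r.inv()*g).as_rotvec().round(4).tolist())
E
python3 -c "
from h import *
plan(.499,-.308,.1,-.033)"
```

```text
t 0.1 pos [ 0.1439 -0.5304  0.2302] F [ 0.21  0.08 -0.09] M [-0.01  0.01 -0.01] w 1.002 ff 0.0
dp [0.4009, -0.1214, 0.1306] rot [-0.0016, -0.0015, -1.273]
```

Request:
{"fn": "send_rows", "kwargs": {
  "commands": [
    {"dp":[0.401,-0.121,0.08],"rotation":[-0.0016,-0.0015,-1.273],"jaw":-1},
    {"dp":[0.401,-0.121,0.08],"rotation":[-0.0016,-0.0015,-1.273],"jaw":-1},
    {"dp":[0.401,-0.121,0.08],"rotation":[-0.0016,-0.0015,-1.273],"jaw":-1},
    {"dp":[0.401,-0.121,0.08],"rotation":[-0.0016,-0.0015,-1.273],"jaw":-1},
    {"dp":[0.401,-0.121,0.08],"rotation":[-0.0016,-0.0015,-1.273],"jaw":-1},
    {"dp":[0.401,-0.121,0.08],"rotation":[-0.0016,-0.0015,-1.273],"jaw":-1},
    {"dp":[0.401,-0.121,0.08],"rotation":[-0.0016,-0.0015,-1.273],"jaw":-1},
    {"dp":[0.401,-0.121,0.08],"rotation":[-0.0016,-0.0015,-1.273],"jaw":-1},
    {"dp":[0.401,-0.121,0.08],"rotation":[-0.0016,-0.0015,-1.273],"jaw":-1},
    {"dp":[0.401,-0.121,0.08],"rotation":[-0.0016,-0.0015,-1.273],"jaw":-1},
    {"dp":[0.401,-0.121,0.131],"rotation":[-0.0016,-0.0015,-1.273],"jaw":-1},
    {"dp":[0.401,-0.121,0.131],"rotation":[-0.0016,-0.0015,-1.273],"jaw":-1},
    {"dp":[0.401,-0.121,0.131],"rotation":[-0.0016,-0.0015,-1.273],"jaw":-1},
    {"dp":[0.401,-0.121,0.131],"rotation":[-0.0016,-0.0015,-1.273],"jaw":-1}
  ]
}}

```text
time_s: 1.5
tool_pos: [0.4998, -0.3105, 0.1026]
eef_rot: [0.003, 0.719, 0.695, -0.0]
force: [0.8, -0.5, 0.5]
gripper_width: 0.998
finger_force: 0.0
```

```bash
python3 -c "
from h import *
plan(.499,-.308,.004,-.033)"
```

```text
t 1.5 pos [ 0.4998 -0.3105  0.1026] F [ 0.82 -0.49  0.47] M [ 0.   -0.02  0.05] w 0.998 ff 0.0
dp [0.0029, -0.0012, 0.0986] rot [0.0031, 0.0042, -0.0014]
```

Request:
{"fn": "send_rows", "kwargs": {
  "commands": [
    {"dp":[0.001,-0.001,0.03],"rotation":[0,0,0],"jaw":-1},
    {"dp":[0.001,-0.001,0.06],"rotation":[0,0,0],"jaw":-1},
    {"dp":[0.001,-0.001,0.08],"rotation":[0,0,0],"jaw":-1},
    {"dp":[0.001,-0.001,0.09],"rotation":[0,0,0],"jaw":-1},
    {"dp":[0.001,-0.001,0.095],"rotation":[0,0,0],"jaw":-1},
    {"dp":[0.001,-0.001,0.095],"rotation":[0,0,0],"jaw":-1},
    {"dp":[0.001,-0.001,0.095],"rotation":[0,0,0],"jaw":-1}
  ]
}}

```text
time_s: 2.2
tool_pos: [0.4994, -0.3093, 0.0072]
eef_rot: [0.003, 0.719, 0.695, -0.0]
force: [-0.5, 0.4, -0.6]
gripper_width: 1.005
finger_force: 0.0
```

```bash
python3 -c "
from h import *
plan(.499,-.308,.004,-.033)"
```

```text
t 2.2 pos [ 0.4994 -0.3093  0.0072] F [-0.48  0.38 -0.56] M [ 0.04 -0.04  0.01] w 1.005 ff 0.0
dp [0.0012, -0.0005, 0.0032] rot [0.0031, 0.0041, -0.0002]
```

Request:
{"fn": "send_rows", "kwargs": {
  "commands": [
    {"dp":[0.001,0,0.003],"rotation":[0.003,0.004,0],"jaw":-1},
    {"dp":[0.001,0,0.003],"rotation":[0.003,0.004,0],"jaw":1},
    {"dp":[0.001,0,0.003],"rotation":[0.003,0.004,0],"jaw":1},
    {"dp":[0.001,0,0.003],"rotation":[0.003,0.004,0],"jaw":1},
    {"dp":[0.001,0,0.003],"rotation":[0.003,0.004,0],"jaw":1},
    {"dp":[0.001,0,0.003],"rotation":[0.003,0.004,0],"jaw":1},
    {"dp":[0.001,0,0.003],"rotation":[0.003,0.004,0],"jaw":1},
    {"dp":[0.001,0,0.003],"rotation":[0.003,0.004,0],"jaw":1},
    {"dp":[0.001,0,0.003],"rotation":[0.003,0.004,0],"jaw":1},
    {"dp":[0.001,0,0.003],"rotation":[0.003,0.004,0],"jaw":1}
  ]
}}

```text
time_s: 3.2
tool_pos: [0.4987, -0.3076, 0.0028]
eef_rot: [-0.001, 0.719, 0.695, -0.0]
force: [0.9, -0.5, 3.8]
gripper_width: 0.452
finger_force: 63.0
```

```bash
python3 -c "
from h import *
plan(.499,-.308,.2,-.033)"
```

```text
t 3.2 pos [ 0.4987 -0.3076  0.0028] F [ 0.9  -0.54  3.81] M [-0.    0.05  0.03] w 0.452 ff 63.0
dp [-0.0002, -0.0001, -0.1972] rot [-0.0018, -0.0013, 0.0]
```

Request:
{"fn": "send_rows", "kwargs": {
  "commands": [
    {"dp":[0,0,-0.02],"rotation":[0,0,0],"jaw":1},
    {"dp":[0,0,-0.05],"rotation":[0,0,0],"jaw":1},
    {"dp":[0,0,-0.09],"rotation":[0,0,0],"jaw":1},
    {"dp":[0,0,-0.14],"rotation":[0,0,0],"jaw":1},
    {"dp":[0,0,-0.18],"rotation":[0,0,0],"jaw":1},
    {"dp":[0,0,-0.197],"rotation":[0,0,0],"jaw":1},
    {"dp":[0,0,-0.197],"rotation":[0,0,0],"jaw":1}
  ]
}}

```text
time_s: 3.9
tool_pos: [0.5, -0.3086, 0.2027]
eef_rot: [0.002, 0.719, 0.695, 0.0]
force: [-0.0, -0.3, -1.2]
gripper_width: 0.452
finger_force: 62.6
```

```bash
python3 -c "
from h import *
plan(.493,.3126,.2,.031)"
```

```text
t 3.9 pos [ 0.5    -0.3086  0.2027] F [-0.04 -0.31 -1.2 ] M [-0.05  0.    0.03] w 0.452 ff 62.6
dp [0.6206, -0.0275, 0.0016] rot [0.0025, 0.0019, -0.064]
```

Request:
{"fn": "send_rows", "kwargs": {
  "commands": [
    {"dp":[0.015,0,0],"rotation":[0,0,0],"jaw":1},
    {"dp":[0.045,-0.001,0],"rotation":[0,0,0],"jaw":1},
    {"dp":[0.085,-0.003,0],"rotation":[0,0,-0.01],"jaw":1},
    {"dp":[0.13,-0.005,0],"rotation":[0,0,-0.01],"jaw":1},
    {"dp":[0.175,-0.007,0],"rotation":[0,0,-0.02],"jaw":1},
    {"dp":[0.22,-0.009,0],"rotation":[0,0,-0.02],"jaw":1},
    {"dp":[0.265,-0.011,0],"rotation":[0,0,-0.03],"jaw":1},
    {"dp":[0.31,-0.013,0],"rotation":[0,0,-0.03],"jaw":1},
    {"dp":[0.355,-0.015,0],"rotation":[0,0,-0.04],"jaw":1},
    {"dp":[0.4,-0.017,0],"rotation":[0,0,-0.04],"jaw":1},
    {"dp":[0.445,-0.019,0],"rotation":[0,0,-0.05],"jaw":1},
    {"dp":[0.49,-0.021,0],"rotation":[0,0,-0.05],"jaw":1},
    {"dp":[0.53,-0.023,0],"rotation":[0,0,-0.06],"jaw":1},
    {"dp":[0.565,-0.025,0],"rotation":[0,0,-0.064],"jaw":1},
    {"dp":[0.595,-0.026,0],"rotation":[0,0,-0.064],"jaw":1},
    {"dp":[0.61,-0.027,0],"rotation":[0.002,0.002,-0.064],"jaw":1},
    {"dp":[0.62,-0.0275,0],"rotation":[0.002,0.002,-0.064],"jaw":1},
    {"dp":[0.6205,-0.0275,0],"rotation":[0.002,0.002,-0.064],"jaw":1},
    {"dp":[0.6205,-0.0275,0],"rotation":[0.002,0.002,-0.064],"jaw":1},
    {"dp":[0.6205,-0.0275,0],"rotation":[0.002,0.002,-0.064],"jaw":1}
  ]
}}

```text
time_s: 5.9
tool_pos: [0.4921, 0.3121, 0.2006]
eef_rot: [-0.003, 0.697, 0.717, -0.0]
force: [0.4, 0.0, -0.7]
gripper_width: 0.455
finger_force: 62.6
```

```bash
python3 -c "
from h import *
plan(.493,.3126,.06,.031)"
```

```text
t 5.9 pos [0.4921 0.3121 0.2006] F [ 0.44  0.01 -0.69] M [ 0.02 -0.02  0.02] w 0.455 ff 62.6
dp [-0.0001, 0.0015, 0.1406] rot [-0.0045, -0.0036, -0.0017]
```

Request:
{"fn": "send_rows", "kwargs": {
  "commands": [
    {"dp":[0,0.001,0.03],"rotation":[-0.002,-0.002,0],"jaw":1},
    {"dp":[0,0.001,0.07],"rotation":[-0.003,-0.003,0],"jaw":1},
    {"dp":[0,0.001,0.11],"rotation":[-0.003,-0.003,0],"jaw":1},
    {"dp":[0,0.001,0.14],"rotation":[-0.003,-0.003,0],"jaw":1},
    {"dp":[0,0.001,0.16],"rotation":[-0.003,-0.003,0],"jaw":1},
    {"dp":[0,0.001,0.16],"rotation":[-0.003,-0.003,0],"jaw":1},
    {"dp":[0,0.001,0.16],"rotation":[-0.003,-0.003,0],"jaw":1}
  ]
}}

```text
time_s: 6.6
tool_pos: [0.4927, 0.3134, 0.0411]
eef_rot: [-0.001, 0.696, 0.718, 0.0]
force: [0.5, -0.3, -0.6]
gripper_width: 0.456
finger_force: 62.6
```

Run:
```python
from h import *
plan(.493,.3126,.013,.031)
T=grab('top','t2');S=grab('scene','s2')
A=cv2.resize(T['image'][185:255,170:320],None,fx=4,fy=4,interpolation=2);B=cv2.resize(S['image'][120:220,290:390],None,fx=3,fy=3,interpolation=2)
cv2.imwrite('pics/o2.png',np.vstack([A,np.hstack([B,np.zeros((300,300,3),np.uint8)])]))
```

```text
t 6.6 pos [0.4927 0.3134 0.0411] F [ 0.46 -0.29 -0.61] M [0.04 0.03 0.06] w 0.456 ff 62.6
dp [-0.0008, 0.0003, 0.0281] rot [-0.0011, -0.0011, -0.0012]
```

View pics/o2.png

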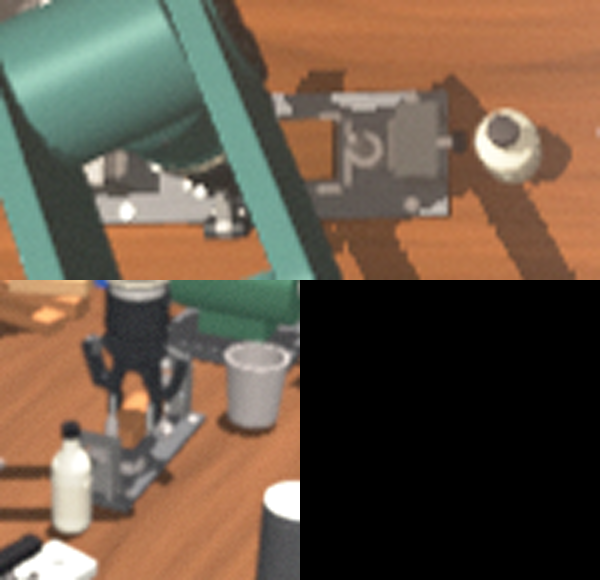

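The blank's -y end is at crop (335,155), just inside the nest fence at about x=340, and centred between the corner fences. I'll lower it slowly.

Request:
{"fn": "send_rows", "kwargs": {
  "commands": [
    {"dp":[-0.001,0,0.007],"rotation":[-0.001,-0.001,0],"jaw":1},
    {"dp":[-0.001,0,0.013],"rotation":[-0.001,-0.001,0],"jaw":1},
    {"dp":[-0.001,0,0.018],"rotation":[-0.001,-0.001,0],"jaw":1},
    {"dp":[-0.001,0,0.022],"rotation":[-0.001,-0.001,0],"jaw":1},
    {"dp":[-0.001,0,0.025],"rotation":[-0.001,-0.001,0],"jaw":1},
    {"dp":[-0.001,0,0.027],"rotation":[-0.001,-0.001,0],"jaw":1},
    {"dp":[-0.001,0,0.0275],"rotation":[-0.001,-0.001,0],"jaw":1}
  ]
}}

```text
time_s: 7.4
tool_pos: [0.4921, 0.3131, 0.0129]
eef_rot: [-0.0, 0.696, 0.718, -0.0]
force: [0.3, -1.1, -0.3]
gripper_width: 0.453
finger_force: 62.6
```

```bash
python3 -c "
from h import *
plan(.493,.3126,.013,.031)"
```

```text
t 7.4 pos [0.4921 0.3131 0.0129] F [ 0.32 -1.06 -0.34] M [0.03 0.05 0.01] w 0.453 ff 62.6
dp [-0.0005, 0.0009, -0.0001] rot [-0.0007, 0.0, 0.0001]
```

Request:
{"fn": "send_rows", "kwargs": {
  "commands": [
    {"dp":[0,0,0.0005],"rotation":[0,0,0],"jaw":1},
    {"dp":[0,0,0.001],"rotation":[0,0,0],"jaw":1},
    {"dp":[0,0,0.001],"rotation":[0,0,0],"jaw":1},
    {"dp":[0,0,0.001],"rotation":[0,0,0],"jaw":1}
  ]
}}

```text
time_s: 7.8
tool_pos: [0.4922, 0.3131, 0.0128]
eef_rot: [-0.0, 0.696, 0.718, 0.0]
force: [-2.3, -2.3, 4.9]
gripper_width: 0.452
finger_force: 63.2
```

Request:
{"fn": "send_rows", "kwargs": {
  "commands": [
    {"dp":[0,0,0],"rotation":[0,0,0],"jaw":0},
    {"dp":[0,0,0],"rotation":[0,0,0],"jaw":-0.2},
    {"dp":[0,0,0],"rotation":[0,0,0],"jaw":-0.5},
    {"dp":[0,0,0],"rotation":[0,0,0],"jaw":-0.5},
    {"dp":[0,0,0],"rotation":[0,0,0],"jaw":-0.5},
    {"dp":[0,0,-0.02],"rotation":[0,0,0],"jaw":-0.5},
    {"dp":[0,0,-0.06],"rotation":[0,0,0],"jaw":-0.5},
    {"dp":[0,0,-0.11],"rotation":[0,0,0],"jaw":-0.5},
    {"dp":[0,0,-0.16],"rotation":[0,0,0],"jaw":-0.5},
    {"dp":[0,0,-0.19],"rotation":[0,0,0],"jaw":-0.8},
    {"dp":[0,0,-0.19],"rotation":[0,0,0],"jaw":-1},
    {"dp":[0,0,-0.19],"rotation":[0,0,0],"jaw":-1}
  ]
}}

```text
time_s: 9.0
tool_pos: [0.4925, 0.3132, 0.2028]
eef_rot: [0.0, 0.696, 0.718, 0.001]
force: [-0.1, 0.7, -0.4]
gripper_width: 0.996
finger_force: 0.0
```

```bash
python3 -c "
from h import *
plan(.5153,-.0188,.15,-.257)"
```

```text
t 9.0 pos [0.4925 0.3132 0.2028] F [-0.12  0.74 -0.39] M [-0.01  0.01 -0.05] w 0.996 ff 0.0
dp [-0.3326, 0.0124, 0.0525] rot [0.0012, -0.0011, 0.288]
```

Request:
{"fn": "send_rows", "kwargs": {
  "commands": [
    {"dp":[-0.02,0.001,0],"rotation":[0,0,0.02],"jaw":-1},
    {"dp":[-0.06,0.002,0],"rotation":[0,0,0.06],"jaw":-1},
    {"dp":[-0.105,0.004,0],"rotation":[0,0,0.1],"jaw":-1},
    {"dp":[-0.15,0.005,0],"rotation":[0,0,0.15],"jaw":-1},
    {"dp":[-0.195,0.007,0],"rotation":[0,0,0.2],"jaw":-1},
    {"dp":[-0.24,0.009,0],"rotation":[0,0,0.25],"jaw":-1},
    {"dp":[-0.28,0.011,0],"rotation":[0,0,0.288],"jaw":-1},
    {"dp":[-0.31,0.012,0.02],"rotation":[0,0,0.288],"jaw":-1},
    {"dp":[-0.328,0.0124,0.04],"rotation":[0.001,-0.001,0.288],"jaw":-1},
    {"dp":[-0.3326,0.0124,0.0525],"rotation":[0.001,-0.001,0.288],"jaw":-1},
    {"dp":[-0.3326,0.0124,0.0525],"rotation":[0.001,-0.001,0.288],"jaw":-1},
    {"dp":[-0.3326,0.0124,0.0525],"rotation":[0.001,-0.001,0.288],"jaw":-1}
  ]
}}

```text
time_s: 10.2
tool_pos: [0.5145, -0.018, 0.1487]
eef_rot: [-0.001, 0.792, 0.611, -0.001]
force: [0.9, 0.5, -0.6]
gripper_width: 0.999
finger_force: 0.0
```

Run:
```python
from h import *
plan(.5153,-.0188,.036,-.257)
T=grab('top','t3')
cv2.imwrite('pics/o3.png',cv2.resize(T['image'][190:255,170:390],None,fx=3.6,fy=3.6,interpolation=2))
```

```text
t 10.2 pos [ 0.5145 -0.018   0.1487] F [ 0.93  0.46 -0.62] M [ 0.02  0.02 -0.  ] w 0.999 ff 0.0
dp [-0.0004, 0.0014, 0.1127] rot [-0.0033, 0.0007, 0.0008]
```

View pics/o3.png

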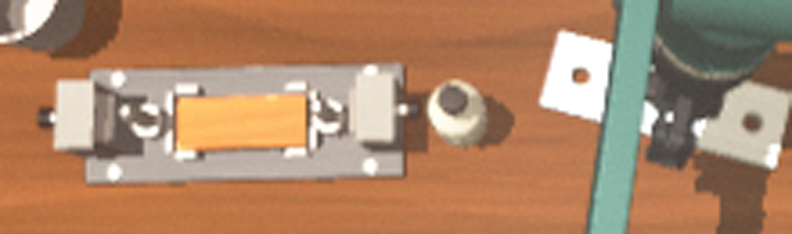

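The blank lies in the nest: its edges at crop (175–308, 95–153) are inside the fences. Next I'll grasp the T-bar.

Request:
{"fn": "send_rows", "kwargs": {
  "commands": [
    {"dp":[0,0.001,0.03],"rotation":[-0.003,0,0],"jaw":-1},
    {"dp":[0,0.001,0.06],"rotation":[-0.003,0,0],"jaw":-1},
    {"dp":[0,0.001,0.085],"rotation":[-0.003,0,0],"jaw":-1},
    {"dp":[0,0.001,0.1],"rotation":[-0.003,0,0],"jaw":-1},
    {"dp":[0,0.001,0.11],"rotation":[-0.003,0,0],"jaw":-1},
    {"dp":[0,0.001,0.1127],"rotation":[-0.003,0,0],"jaw":-1},
    {"dp":[0,0.001,0.1127],"rotation":[-0.003,0,0],"jaw":-1},
    {"dp":[0,0.001,0.1127],"rotation":[-0.003,0,0],"jaw":-1}
  ]
}}

```text
time_s: 11.05
tool_pos: [0.5168, -0.0192, 0.0382]
eef_rot: [0.002, 0.792, 0.611, 0.001]
force: [1.3, 0.8, 0.4]
gripper_width: 0.997
finger_force: 0.0
```

```bash
python3 -c "
from h import *
plan(.5153,-.0188,.036,-.257)"
```

```text
t 11.05 pos [ 0.5168 -0.0192  0.0382] F [1.32 0.77 0.4 ] M [ 0.01  0.06 -0.  ] w 0.997 ff 0.0
dp [0.0001, -0.0016, 0.0022] rot [0.0043, 0.0008, 0.0004]
```

Request:
{"fn": "send_rows", "kwargs": {
  "commands": [
    {"dp":[0,-0.001,0.001],"rotation":[0.003,0.001,0],"jaw":0},
    {"dp":[0,-0.001,0.001],"rotation":[0.003,0.001,0],"jaw":0.4},
    {"dp":[0,-0.001,0.001],"rotation":[0.003,0.001,0],"jaw":1},
    {"dp":[0,-0.001,0.001],"rotation":[0.003,0.001,0],"jaw":1},
    {"dp":[0,-0.001,0.001],"rotation":[0.003,0.001,0],"jaw":1},
    {"dp":[0,-0.001,0.001],"rotation":[0.003,0.001,0],"jaw":1},
    {"dp":[0,-0.001,0.001],"rotation":[0.003,0.001,0],"jaw":1},
    {"dp":[0,-0.001,0.001],"rotation":[0.003,0.001,0],"jaw":1},
    {"dp":[0,-0.001,0.001],"rotation":[0.003,0.001,0],"jaw":1},
    {"dp":[0,-0.001,0.001],"rotation":[0.003,0.001,0],"jaw":1}
  ]
}}

```text
time_s: 12.05
tool_pos: [0.5154, -0.0193, 0.0362]
eef_rot: [0.0, 0.792, 0.611, 0.0]
force: [2.8, -1.2, 1.2]
gripper_width: 0.247
finger_force: 62.9
```

```bash
python3 -c "
from h import *
for i in range(3): plan(.5153,-.0188,.186,-.257)"
```

```text
t 12.05 pos [ 0.5154 -0.0193  0.0362] F [ 2.83 -1.22  1.2 ] M [-0.2  -0.51 -0.07] w 0.247 ff 62.9
dp [0.0004, -0.0002, -0.1498] rot [0.0004, 0.0001, -0.0001]
t 12.05 pos [ 0.5154 -0.0193  0.0362] F [ 2.83 -1.22  1.2 ] M [-0.2  -0.51 -0.07] w 0.247 ff 62.9
dp [0.0004, -0.0002, -0.1498] rot [0.0004, 0.0001, -0.0001]
t 12.05 pos [ 0.5154 -0.0193  0.0362] F [ 2.83 -1.22  1.2 ] M [-0.2  -0.51 -0.07] w 0.247 ff 62.9
dp [0.0004, -0.0002, -0.1498] rot [0.0004, 0.0001, -0.0001]
```

Request:
{"fn": "send_rows", "kwargs": {
  "commands": [
    {"dp":[0,0,-0.003],"rotation":[0,0,0],"jaw":1},
    {"dp":[0,0,-0.01],"rotation":[0,0,0],"jaw":1},
    {"dp":[0,0,-0.02],"rotation":[0,0,0],"jaw":1},
    {"dp":[0,0,-0.035],"rotation":[0,0,0],"jaw":1},
    {"dp":[0,0,-0.05],"rotation":[0,0,0],"jaw":1},
    {"dp":[0,0,-0.065],"rotation":[0,0,0],"jaw":1},
    {"dp":[0,0,-0.08],"rotation":[0,0,0],"jaw":1},
    {"dp":[0,0,-0.1],"rotation":[0,0,0],"jaw":1},
    {"dp":[0,0,-0.12],"rotation":[0,0,0],"jaw":1},
    {"dp":[0,0,-0.14],"rotation":[0,0,0],"jaw":1},
    {"dp":[0,0,-0.155],"rotation":[0,0,0],"jaw":1},
    {"dp":[0,0,-0.165],"rotation":[0,0,0],"jaw":1},
    {"dp":[0,0,-0.17],"rotation":[0,0,0],"jaw":1},
    {"dp":[0,0,-0.17],"rotation":[0,0,0],"jaw":1}
  ]
}}

```text
time_s: 13.45
tool_pos: [0.515, -0.0191, 0.2061]
eef_rot: [-0.0, 0.792, 0.611, -0.0]
force: [0.4, 0.9, -4.0]
gripper_width: 0.247
finger_force: 62.3
```

```bash
python3 -c "
from h import *
plan(.493,.3126,.206,.031)"
```

```text
t 13.45 pos [ 0.515  -0.0191  0.2061] F [ 0.42  0.9  -3.97] M [-0.    0.01 -0.  ] w 0.247 ff 62.3
dp [0.3152, -0.1056, 0.0002] rot [-0.0009, -0.0001, -0.288]
```

Request:
{"fn": "send_rows", "kwargs": {
  "commands": [
    {"dp":[0.006,-0.002,0],"rotation":[0,0,-0.005],"jaw":1},
    {"dp":[0.019,-0.006,0],"rotation":[0,0,-0.017],"jaw":1},
    {"dp":[0.038,-0.013,0],"rotation":[0,0,-0.035],"jaw":1},
    {"dp":[0.063,-0.021,0],"rotation":[0,0,-0.058],"jaw":1},
    {"dp":[0.09,-0.03,0],"rotation":[0,0,-0.082],"jaw":1},
    {"dp":[0.12,-0.04,0],"rotation":[0,0,-0.11],"jaw":1},
    {"dp":[0.15,-0.05,0],"rotation":[0,0,-0.137],"jaw":1},
    {"dp":[0.18,-0.06,0],"rotation":[0,0,-0.165],"jaw":1},
    {"dp":[0.21,-0.07,0],"rotation":[0,0,-0.192],"jaw":1},
    {"dp":[0.237,-0.079,0],"rotation":[0,0,-0.217],"jaw":1},
    {"dp":[0.262,-0.088,0],"rotation":[0,0,-0.24],"jaw":1},
    {"dp":[0.283,-0.095,0],"rotation":[0,0,-0.259],"jaw":1},
    {"dp":[0.299,-0.1,0],"rotation":[0,0,-0.273],"jaw":1},
    {"dp":[0.309,-0.1035,0],"rotation":[0,0,-0.282],"jaw":1},
    {"dp":[0.314,-0.105,0],"rotation":[0,0,-0.287],"jaw":1},
    {"dp":[0.315,-0.1056,0],"rotation":[0,0,-0.288],"jaw":1},
    {"dp":[0.315,-0.1056,0],"rotation":[0,0,-0.288],"jaw":1},
    {"dp":[0.315,-0.1056,0],"rotation":[0,0,-0.288],"jaw":1}
  ]
}}

```text
time_s: 15.25
tool_pos: [0.4931, 0.3115, 0.206]
eef_rot: [-0.0, 0.697, 0.718, -0.0]
force: [-0.3, -0.2, -4.6]
gripper_width: 0.25
finger_force: 62.2
```

```bash
python3 -c "
from h import *
plan(.493,.3126,.134,.031)"
```

```text
t 15.25 pos [0.4931 0.3115 0.206 ] F [-0.31 -0.24 -4.59] M [0.02 0.06 0.02] w 0.25 ff 62.2
dp [0.0011, -0.0, 0.072] rot [-0.0011, 0.0001, -0.0012]
```

Request:
{"fn": "send_rows", "kwargs": {
  "commands": [
    {"dp":[0.001,0,0.01],"rotation":[-0.001,0,-0.001],"jaw":1},
    {"dp":[0.001,0,0.025],"rotation":[-0.001,0,-0.001],"jaw":1},
    {"dp":[0.001,0,0.042],"rotation":[-0.001,0,-0.001],"jaw":1},
    {"dp":[0.001,0,0.058],"rotation":[-0.001,0,-0.001],"jaw":1},
    {"dp":[0.001,0,0.068],"rotation":[-0.001,0,-0.001],"jaw":1},
    {"dp":[0.001,0,0.074],"rotation":[-0.001,0,-0.001],"jaw":1},
    {"dp":[0.001,0,0.074],"rotation":[-0.001,0,-0.001],"jaw":1},
    {"dp":[0.001,0,0.074],"rotation":[-0.001,0,-0.001],"jaw":1}
  ]
}}

```text
time_s: 16.05
tool_pos: [0.4931, 0.3135, 0.1324]
eef_rot: [-0.0, 0.696, 0.718, 0.0]
force: [0.1, 0.1, -4.6]
gripper_width: 0.243
finger_force: 62.1
```

Run:
```python
from h import *
plan(.493,.3126,.132,.031)
T=grab('top','t4');S=grab('scene','s4')
A=cv2.resize(T['image'][180:260,170:330],None,fx=5,fy=5,interpolation=2);B=cv2.resize(S['image'][130:215,290:375],None,fx=3.2,fy=3.2,interpolation=2)[:200]
B=cv2.resize(S['image'][115:215,285:385],(300,300),interpolation=2)[:200]
I=np.zeros((600,800,3),np.uint8);I[:400]=A;I[400:,:300]=B
cv2.imwrite('pics/o4.png',I)
```

```text
t 16.05 pos [0.4931 0.3135 0.1324] F [ 0.14  0.09 -4.6 ] M [0.05 0.05 0.  ] w 0.243 ff 62.1
dp [-0.0009, -0.0001, 0.0004] rot [0.0006, -0.0007, 0.0009]
```

View pics/o4.png

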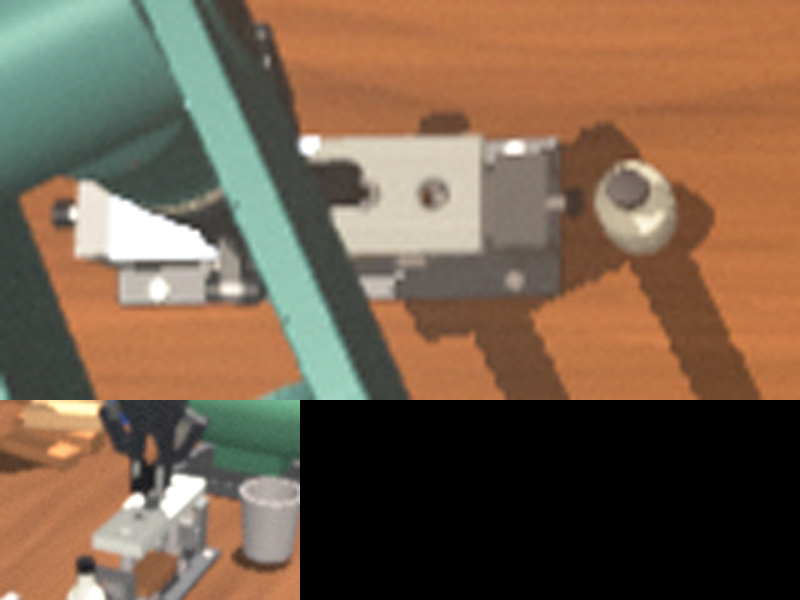

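The -y hole is at crop (435,193) with the bright pin tip visible inside it, so it is aligned. I'll lower gently and watch the lateral force.

Request:
{"fn": "send_rows", "kwargs": {
  "commands": [
    {"dp":[-0.0005,0,0.003],"rotation":[0,0,0],"jaw":1},
    {"dp":[-0.0005,0,0.006],"rotation":[0,0,0],"jaw":1},
    {"dp":[-0.0005,0,0.008],"rotation":[0,0,0],"jaw":1},
    {"dp":[-0.0005,0,0.01],"rotation":[0,0,0],"jaw":1},
    {"dp":[-0.0005,0,0.012],"rotation":[0,0,0],"jaw":1},
    {"dp":[-0.0005,0,0.013],"rotation":[0,0,0],"jaw":1},
    {"dp":[-0.0005,0,0.013],"rotation":[0,0,0],"jaw":1}
  ]
}}

```text
time_s: 16.85
tool_pos: [0.4926, 0.3128, 0.1186]
eef_rot: [-0.0, 0.696, 0.718, -0.0]
force: [0.4, 0.9, -5.1]
gripper_width: 0.243
finger_force: 62.3
```

```bash
python3 -c "
from h import *
plan(.493,.3126,.114,.031)"
```

```text
t 16.85 pos [0.4926 0.3128 0.1186] F [ 0.39  0.95 -5.07] M [ 0.03  0.03 -0.03] w 0.243 ff 62.3
dp [-0.0002, 0.0004, 0.0046] rot [-0.0008, -0.0, 0.001]
```

Request:
{"fn": "send_rows", "kwargs": {
  "commands": [
    {"dp":[0,0,0.001],"rotation":[0,0,0],"jaw":1},
    {"dp":[0,0,0.002],"rotation":[0,0,0],"jaw":1},
    {"dp":[0,0,0.003],"rotation":[0,0,0],"jaw":1},
    {"dp":[0,0,0.004],"rotation":[0,0,0],"jaw":1},
    {"dp":[0,0,0.004],"rotation":[0,0,0],"jaw":1}
  ]
}}

```text
time_s: 17.35
tool_pos: [0.4931, 0.313, 0.115]
eef_rot: [0.0, 0.696, 0.718, 0.0]
force: [1.2, 0.5, -4.7]
gripper_width: 0.247
finger_force: 62.2
```

```bash
python3 -c "
from h import *
plan(.493,.3126,.114,.031)"
```

```text
t 17.35 pos [0.4931 0.313  0.115 ] F [ 1.16  0.49 -4.7 ] M [ 0.1  -0.23  0.08] w 0.247 ff 62.2
dp [-0.0004, -0.0001, 0.001] rot [0.0006, -0.0006, 0.0011]
```

Request:
{"fn": "send_rows", "kwargs": {
  "commands": [
    {"dp":[0,0,0.001],"rotation":[0,0,0],"jaw":1},
    {"dp":[0,0,0.002],"rotation":[0,0,0],"jaw":1},
    {"dp":[0,0,0.003],"rotation":[0,0,0],"jaw":1},
    {"dp":[0,0,0.004],"rotation":[0,0,0],"jaw":1},
    {"dp":[0,0,0.004],"rotation":[0,0,0],"jaw":1}
  ]
}}

```text
time_s: 17.85
tool_pos: [0.4931, 0.313, 0.111]
eef_rot: [-0.0, 0.696, 0.718, 0.0]
force: [2.6, 0.4, -4.3]
gripper_width: 0.241
finger_force: 62.2
```

```bash
python3 -c "
from h import *
plan(.493,.3126,.107,.031)"
```

```text
t 17.85 pos [0.4931 0.313  0.111 ] F [ 2.58  0.38 -4.29] M [ 0.2  -0.5   0.15] w 0.241 ff 62.2
dp [-0.0004, -0.0001, 0.004] rot [0.0006, -0.0006, 0.001]
```

Request:
{"fn": "send_rows", "kwargs": {
  "commands": [
    {"dp":[0,0.0003,0],"rotation":[0,0,-0.003],"jaw":1},
    {"dp":[0,0.0004,0.001],"rotation":[0,0,-0.004],"jaw":1},
    {"dp":[0,0.0004,0.002],"rotation":[0,0,-0.004],"jaw":1},
    {"dp":[0,0.0004,0.003],"rotation":[0,0,-0.004],"jaw":1},
    {"dp":[0,0.0004,0.003],"rotation":[0,0,-0.004],"jaw":1}
  ]
}}

```text
time_s: 18.35
tool_pos: [0.4932, 0.313, 0.1077]
eef_rot: [-0.0, 0.694, 0.72, 0.0]
force: [3.5, 0.6, -5.6]
gripper_width: 0.243
finger_force: 62.3
```

```bash
python3 -c "
from h import *
plan(.493,.3126,.107,.031)"
```

```text
t 18.35 pos [0.4932 0.313  0.1077] F [ 3.51  0.63 -5.57] M [ 0.24 -0.42 -0.1 ] w 0.243 ff 62.3
dp [-0.0003, -0.0002, 0.0007] rot [-0.0002, -0.0004, 0.0048]
```

Request:
{"fn": "send_rows", "kwargs": {
  "commands": [
    {"dp":[0,0.0003,0],"rotation":[0,0,0.001],"jaw":1},
    {"dp":[0,0.0006,0],"rotation":[0,0,0.0015],"jaw":1},
    {"dp":[0,0.0006,0],"rotation":[0,0,0.0015],"jaw":1},
    {"dp":[0,0.0006,0],"rotation":[0,0,0.0015],"jaw":1}
  ]
}}

```text
time_s: 18.75
tool_pos: [0.4934, 0.3129, 0.1077]
eef_rot: [-0.0, 0.695, 0.719, -0.0]
force: [0.3, 1.1, -4.8]
gripper_width: 0.244
finger_force: 62.2
```

```bash
python3 -c "
from h import *
plan(.493,.3126,.107,.031)"
```

```text
t 18.75 pos [0.4934 0.3129 0.1077] F [ 0.25  1.09 -4.84] M [ 0.2  -0.11 -0.02] w 0.244 ff 62.2
dp [-0.0002, -0.0004, 0.0007] rot [-0.0012, 0.0001, 0.0036]
```

Request:
{"fn": "send_rows", "kwargs": {
  "commands": [
    {"dp":[0,0,0.001],"rotation":[0,0,0],"jaw":1},
    {"dp":[0,0,0.002],"rotation":[0,0,0],"jaw":1},
    {"dp":[0,0,0.003],"rotation":[0,0,0],"jaw":1},
    {"dp":[0,0,0.004],"rotation":[0,0,0],"jaw":1},
    {"dp":[0,0,0.005],"rotation":[0,0,0],"jaw":1},
    {"dp":[0,0,0.006],"rotation":[0,0,0],"jaw":1},
    {"dp":[0,0,0.007],"rotation":[0,0,0],"jaw":1},
    {"dp":[0,0,0.008],"rotation":[0,0,0],"jaw":1},
    {"dp":[0,0,0.008],"rotation":[0,0,0],"jaw":1}
  ]
}}

```text
time_s: 19.65
tool_pos: [0.4941, 0.3133, 0.1008]
eef_rot: [-0.0, 0.695, 0.719, 0.001]
force: [-0.7, 1.4, 1.1]
gripper_width: 0.249
finger_force: 63.0
```

```bash
python3 -c "
from h import *
plan(.493,.3126,.07,.031)"
```

```text
t 19.65 pos [0.4941 0.3133 0.1008] F [-0.67  1.44  1.15] M [ 0.15  0.15 -0.04] w 0.249 ff 63.0
dp [-0.0007, -0.0012, 0.0308] rot [0.0011, -0.0011, 0.0036]
```

Request:
{"fn": "send_rows", "kwargs": {
  "commands": [
    {"dp":[0.0002,0,0.0015],"rotation":[0,0,0],"jaw":1},
    {"dp":[0.0002,0,0.003],"rotation":[0,0,0],"jaw":1},
    {"dp":[0.0002,0,0.0045],"rotation":[0,0,0],"jaw":1},
    {"dp":[0.0002,0,0.006],"rotation":[0,0,0],"jaw":1},
    {"dp":[0.0002,0,0.0075],"rotation":[0,0,0],"jaw":1},
    {"dp":[0.0002,0,0.009],"rotation":[0,0,0],"jaw":1},
    {"dp":[0.0002,0,0.0105],"rotation":[0,0,0],"jaw":1},
    {"dp":[0.0002,0,0.012],"rotation":[0,0,0],"jaw":1},
    {"dp":[0.0002,0,0.012],"rotation":[0,0,0],"jaw":1}
  ]
}}

```text
time_s: 20.55
tool_pos: [0.4935, 0.3129, 0.0863]
eef_rot: [-0.0, 0.695, 0.719, -0.001]
force: [3.5, 1.7, -3.6]
gripper_width: 0.246
finger_force: 62.5
```

```bash
python3 -c "
from h import *
plan(.493,.3126,.07,.031)"
```

```text
t 20.55 pos [0.4935 0.3129 0.0863] F [ 3.47  1.7  -3.56] M [ 0.19 -0.46 -0.02] w 0.246 ff 62.5
dp [-0.0002, -0.0004, 0.0163] rot [-0.0016, 0.0005, 0.0034]
```

Request:
{"fn": "send_rows", "kwargs": {
  "commands": [
    {"dp":[0.0002,0.0003,0],"rotation":[0,0,0],"jaw":1},
    {"dp":[0.0003,0.0005,0.001],"rotation":[0,0,0],"jaw":1},
    {"dp":[0.0003,0.0005,0.0025],"rotation":[0,0,0],"jaw":1},
    {"dp":[0.0003,0.0005,0.004],"rotation":[0,0,0],"jaw":1},
    {"dp":[0.0003,0.0005,0.0055],"rotation":[0,0,0],"jaw":1},
    {"dp":[0.0003,0.0005,0.007],"rotation":[0,0,0],"jaw":1},
    {"dp":[0.0003,0.0005,0.0085],"rotation":[0,0,0],"jaw":1},
    {"dp":[0.0003,0.0005,0.01],"rotation":[0,0,0],"jaw":1},
    {"dp":[0.0003,0.0005,0.01],"rotation":[0,0,0],"jaw":1},
    {"dp":[0.0003,0.0005,0.01],"rotation":[0,0,0],"jaw":1}
  ]
}}

```text
time_s: 21.55
tool_pos: [0.4943, 0.3133, 0.0776]
eef_rot: [-0.0, 0.695, 0.719, -0.0]
force: [-0.0, -0.2, -3.1]
gripper_width: 0.247
finger_force: 62.6
```

```bash
python3 -c "
from h import *
plan(.493,.3126,.07,.031)"
```

```text
t 21.55 pos [0.4943 0.3133 0.0776] F [-0.03 -0.19 -3.06] M [ 0.06 -0.13 -0.04] w 0.247 ff 62.6
dp [-0.0007, -0.0013, 0.0076] rot [-0.0004, -0.0, 0.0035]
```

Request:
{"fn": "send_rows", "kwargs": {
  "commands": [
    {"dp":[0,0,0.001],"rotation":[0,0,0],"jaw":1},
    {"dp":[0,0,0.002],"rotation":[0,0,0],"jaw":1},
    {"dp":[0,0,0.003],"rotation":[0,0,0],"jaw":1},
    {"dp":[0,0,0.004],"rotation":[0,0,0],"jaw":1},
    {"dp":[0,0,0.005],"rotation":[0,0,0],"jaw":1},
    {"dp":[0,0,0.006],"rotation":[0,0,0],"jaw":1},
    {"dp":[0,0,0.0065],"rotation":[0,0,0],"jaw":1},
    {"dp":[0,0,0.0065],"rotation":[0,0,0],"jaw":1}
  ]
}}

```text
time_s: 22.35
tool_pos: [0.4935, 0.313, 0.0702]
eef_rot: [-0.001, 0.695, 0.719, -0.001]
force: [0.2, 0.1, -5.4]
gripper_width: 0.249
finger_force: 62.2
```

```bash
python3 -c "
from h import *
plan(.493,.3126,.07,.031)"
```

```text
t 22.35 pos [0.4935 0.313  0.0702] F [ 0.18  0.1  -5.45] M [-0.01 -0.05  0.01] w 0.249 ff 62.2
dp [-0.0004, -0.0005, 0.0002] rot [-0.0024, 0.0008, 0.0035]
```

Request:
{"fn": "send_rows", "kwargs": {
  "commands": [
    {"dp":[0,0,0.0005],"rotation":[0,0,0],"jaw":1},
    {"dp":[0,0,0.001],"rotation":[0,0,0],"jaw":1},
    {"dp":[0,0,0.001],"rotation":[0,0,0],"jaw":1},
    {"dp":[0,0,0.001],"rotation":[0,0,0],"jaw":1}
  ]
}}

```text
time_s: 22.75
tool_pos: [0.4943, 0.3135, 0.0702]
eef_rot: [-0.0, 0.695, 0.719, 0.0]
force: [-0.3, 0.5, -4.4]
gripper_width: 0.246
finger_force: 62.2
```

```bash
python3 -c "
from h import *
plan(.493,.3126,.07,.031)"
```

```text
t 22.75 pos [0.4943 0.3135 0.0702] F [-0.34  0.48 -4.45] M [ 0.06 -0.02 -0.04] w 0.246 ff 62.2
dp [-0.0009, -0.0013, 0.0002] rot [-0.0002, -0.0003, 0.0035]
```

Request:
{"fn": "send_rows", "kwargs": {
  "commands": [
    {"dp":[0,0,0.0005],"rotation":[0,0,0],"jaw":1},
    {"dp":[0,0,0.001],"rotation":[0,0,0],"jaw":1},
    {"dp":[0,0,0.001],"rotation":[0,0,0],"jaw":1}
  ]
}}

```text
time_s: 23.05
tool_pos: [0.4944, 0.3135, 0.0701]
eef_rot: [-0.0, 0.695, 0.719, 0.0]
force: [-1.3, -0.6, 0.4]
gripper_width: 0.248
finger_force: 62.8
```

```bash
python3 -c "
from h import *
plan(.493,.3126,.07,.031)"
```

```text
t 23.05 pos [0.4944 0.3135 0.0701] F [-1.32 -0.59  0.39] M [-0.16  0.32 -0.01] w 0.248 ff 62.8
dp [-0.0009, -0.0014, 0.0001] rot [0.0002, -0.0004, 0.0036]
```

Request:
{"fn": "send_rows", "kwargs": {
  "commands": [
    {"dp":[0,0,0.0005],"rotation":[0,0,0],"jaw":1},
    {"dp":[0,0,0.001],"rotation":[0,0,0],"jaw":1},
    {"dp":[0,0,0.0012],"rotation":[0,0,0],"jaw":1},
    {"dp":[0,0,0.0012],"rotation":[0,0,0],"jaw":1}
  ]
}}

```text
time_s: 23.45
tool_pos: [0.4945, 0.3136, 0.07]
eef_rot: [0.0, 0.695, 0.719, 0.001]
force: [-2.8, -2.5, 5.9]
gripper_width: 0.239
finger_force: 63.8
```

```bash
python3 -c "
from h import *
plan(.493,.3126,.07,.031)"
```

```text
t 23.45 pos [0.4945 0.3136 0.07  ] F [-2.81 -2.46  5.94] M [-0.34  0.77 -0.01] w 0.239 ff 63.8
dp [-0.0009, -0.0015, 0.0] rot [0.0008, -0.0007, 0.0035]
```

Seated: z holds at 0.070 under the press. Now the slow pull.

Request:
{"fn": "send_rows", "kwargs": {
  "commands": [
    {"dp":[0,0,-0.001],"rotation":[0,0,0],"jaw":1},
    {"dp":[0,0,-0.002],"rotation":[0,0,0],"jaw":1},
    {"dp":[0,0,-0.003],"rotation":[0,0,0],"jaw":1},
    {"dp":[0,0,-0.004],"rotation":[0,0,0],"jaw":1},
    {"dp":[0,0,-0.005],"rotation":[0,0,0],"jaw":1},
    {"dp":[0,0,-0.006],"rotation":[0,0,0],"jaw":1},
    {"dp":[0,0,-0.007],"rotation":[0,0,0],"jaw":1},
    {"dp":[0,0,-0.008],"rotation":[0,0,0],"jaw":1},
    {"dp":[0,0,-0.008],"rotation":[0,0,0],"jaw":1}
  ]
}}

```text
time_s: 24.35
tool_pos: [0.4938, 0.3132, 0.0756]
eef_rot: [-0.0, 0.695, 0.719, -0.001]
force: [0.3, -0.5, -9.4]
gripper_width: 0.247
finger_force: 61.6
```

```bash
python3 -c "
from h import *
plan(.493,.3126,.07,.031)"
```

```text
t 24.35 pos [0.4938 0.3132 0.0756] F [ 0.27 -0.54 -9.36] M [ 0.04 -0.03 -0.02] w 0.247 ff 61.6
dp [-0.0006, -0.0009, 0.0056] rot [-0.0015, 0.0004, 0.0035]
```

Force is 9.4 N, above the plate's weight, so the latches hold. Continuing.

Request:
{"fn": "send_rows", "kwargs": {
  "commands": [
    {"dp":[0,0,-0.001],"rotation":[0,0,0],"jaw":1},
    {"dp":[0,0,-0.002],"rotation":[0,0,0],"jaw":1},
    {"dp":[0,0,-0.003],"rotation":[0,0,0],"jaw":1},
    {"dp":[0,0,-0.004],"rotation":[0,0,0],"jaw":1},
    {"dp":[0,0,-0.005],"rotation":[0,0,0],"jaw":1},
    {"dp":[0,0,-0.006],"rotation":[0,0,0],"jaw":1},
    {"dp":[0,0,-0.007],"rotation":[0,0,0],"jaw":1},
    {"dp":[0,0,-0.008],"rotation":[0,0,0],"jaw":1},
    {"dp":[0,0,-0.009],"rotation":[0,0,0],"jaw":1},
    {"dp":[0,0,-0.01],"rotation":[0,0,0],"jaw":1},
    {"dp":[0,0,-0.01],"rotation":[0,0,0],"jaw":1},
    {"dp":[0,0,-0.01],"rotation":[0,0,0],"jaw":1}
  ]
}}

```text
time_s: 25.55
tool_pos: [0.4938, 0.3132, 0.0857]
eef_rot: [-0.0, 0.695, 0.719, -0.001]
force: [0.0, -0.0, -16.2]
gripper_width: 0.249
finger_force: 60.7
```

```bash
python3 -c "
from h import *
plan(.493,.3126,.07,.031)"
```

```text
t 25.55 pos [0.4938 0.3132 0.0857] F [ 1.000e-02 -2.000e-02 -1.623e+01] M [-0.04  0.15 -0.01] w 0.249 ff 60.7
dp [-0.0006, -0.0008, 0.0157] rot [-0.0014, 0.0003, 0.0035]
```

Request:
{"fn": "send_rows", "kwargs": {
  "commands": [
    {"dp":[0,0,-0.0007],"rotation":[0,0,0],"jaw":1},
    {"dp":[0,0,-0.0014],"rotation":[0,0,0],"jaw":1},
    {"dp":[0,0,-0.0021],"rotation":[0,0,0],"jaw":1},
    {"dp":[0,0,-0.0028],"rotation":[0,0,0],"jaw":1},
    {"dp":[0,0,-0.0033],"rotation":[0,0,0],"jaw":1},
    {"dp":[0,0,-0.0033],"rotation":[0,0,0],"jaw":1},
    {"dp":[0,0,-0.0033],"rotation":[0,0,0],"jaw":1},
    {"dp":[0,0,-0.0033],"rotation":[0,0,0],"jaw":1},
    {"dp":[0,0,-0.0033],"rotation":[0,0,0],"jaw":1}
  ]
}}

```text
time_s: 26.45
tool_pos: [0.4939, 0.3133, 0.0892]
eef_rot: [-0.0, 0.695, 0.719, -0.001]
force: [-0.8, -1.7, -18.1]
gripper_width: 0.243
finger_force: 60.4
```

Run:
```python
from h import *
plan(.493,.3126,.07,.031)
T=grab('top','t5');S=grab('scene','s5'); plan(.493,.3126,.07,.031)
A=cv2.resize(T['image'][185:255,170:320],(600,280),interpolation=2);B=cv2.resize(S['image'][135:205,300:370],(560,560),interpolation=2)[60:380]
I=np.zeros((600,600,3),np.uint8);I[:280]=A;I[280:,:560]=B
cv2.imwrite('pics/o5.png',I)
```

```text
t 26.45 pos [0.4939 0.3133 0.0892] F [ -0.84  -1.72 -18.07] M [-0.18  0.4   0.01] w 0.243 ff 60.4
dp [-0.0006, -0.0009, 0.0192] rot [-0.0012, 0.0002, 0.0035]
t 26.55 pos [0.4939 0.3133 0.0893] F [ -1.76  -1.45 -18.14] M [-0.27  0.46 -0.  ] w 0.248 ff 60.4
dp [-0.0006, -0.0009, 0.0193] rot [-0.0011, 0.0002, 0.0035]
```

View pics/o5.png

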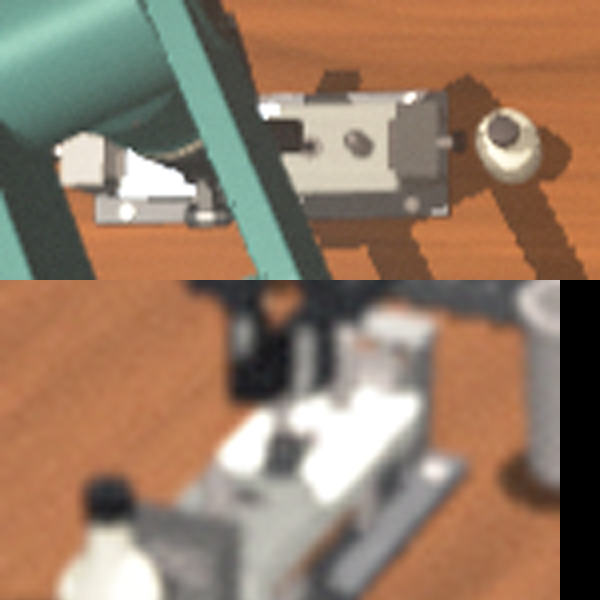

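The plate is held level between both housings with the bar drawn up over it (scene crop about (285,400)). Force 18.1 N and rise 19.2 mm put the gauge at 17.7–19.5 mm, within limits. I'll hold, then ease back.

Request:
{"fn": "send_rows", "kwargs": {
  "commands": [
    {"dp":[0,0,0],"rotation":[0,0,0],"jaw":1},
    {"dp":[0,0,0],"rotation":[0,0,0],"jaw":1},
    {"dp":[0,0,0],"rotation":[0,0,0],"jaw":1},
    {"dp":[0,0,0],"rotation":[0,0,0],"jaw":1},
    {"dp":[0,0,0],"rotation":[0,0,0],"jaw":1},
    {"dp":[0,0,0],"rotation":[0,0,0],"jaw":1},
    {"dp":[0,0,0],"rotation":[0,0,0],"jaw":1},
    {"dp":[0,0,0],"rotation":[0,0,0],"jaw":1},
    {"dp":[0,0,0],"rotation":[0,0,0],"jaw":1},
    {"dp":[0,0,0],"rotation":[0,0,0],"jaw":1},
    {"dp":[0,0,0],"rotation":[0,0,0],"jaw":1},
    {"dp":[0,0,0],"rotation":[0,0,0],"jaw":1}
  ]
}}

```text
time_s: 27.75
tool_pos: [0.494, 0.3133, 0.0894]
eef_rot: [-0.0, 0.695, 0.719, -0.0]
force: [-4.2, -2.5, -18.6]
gripper_width: 0.246
finger_force: 60.4
```

Request:
{"fn": "send_rows", "kwargs": {
  "commands": [
    {"dp":[0,0,0.001],"rotation":[0,0,0],"jaw":1},
    {"dp":[0,0,0.002],"rotation":[0,0,0],"jaw":1},
    {"dp":[0,0,0.003],"rotation":[0,0,0],"jaw":1},
    {"dp":[0,0,0.004],"rotation":[0,0,0],"jaw":1},
    {"dp":[0,0,0.005],"rotation":[0,0,0],"jaw":1},
    {"dp":[0,0,0.006],"rotation":[0,0,0],"jaw":1},
    {"dp":[0,0,0.007],"rotation":[0,0,0],"jaw":1},
    {"dp":[0,0,0.008],"rotation":[0,0,0],"jaw":1},
    {"dp":[0,0,0.009],"rotation":[0,0,0],"jaw":1},
    {"dp":[0,0,0.01],"rotation":[0,0,0],"jaw":1},
    {"dp":[0,0,0.011],"rotation":[0,0,0],"jaw":1},
    {"dp":[0,0,0.012],"rotation":[0,0,0],"jaw":1},
    {"dp":[0,0,0.013],"rotation":[0,0,0],"jaw":1},
    {"dp":[0,0,0.014],"rotation":[0,0,0],"jaw":1},
    {"dp":[0,0,0.015],"rotation":[0,0,0],"jaw":1},
    {"dp":[0,0,0.016],"rotation":[0,0,0],"jaw":1},
    {"dp":[0,0,0.017],"rotation":[0,0,0],"jaw":1},
    {"dp":[0,0,0.018],"rotation":[0,0,0],"jaw":1},
    {"dp":[0,0,0.0185],"rotation":[0,0,0],"jaw":1},
    {"dp":[0,0,0.0185],"rotation":[0,0,0],"jaw":1}
  ]
}}

```text
time_s: 29.75
tool_pos: [0.495, 0.3138, 0.0716]
eef_rot: [0.0, 0.695, 0.719, 0.001]
force: [-0.2, -0.1, -7.3]
gripper_width: 0.248
finger_force: 61.9
```

```bash
python3 -c "
from h import *
plan(.494,.3132,.07,.031)"
```

```text
t 29.75 pos [0.495  0.3138 0.0716] F [-0.18 -0.09 -7.32] M [0.05 0.07 0.03] w 0.248 ff 61.9
dp [-0.0006, -0.001, 0.0016] rot [0.0017, -0.0011, 0.0035]
```

Request:
{"fn": "send_rows", "kwargs": {
  "commands": [
    {"dp":[0,0,0.001],"rotation":[0,0,0],"jaw":1},
    {"dp":[0,0,0.002],"rotation":[0,0,0],"jaw":1},
    {"dp":[0,0,0.0025],"rotation":[0,0,0],"jaw":1},
    {"dp":[0,0,0.003],"rotation":[0,0,0],"jaw":1},
    {"dp":[0,0,0.003],"rotation":[0,0,0],"jaw":1},
    {"dp":[0,0,0.003],"rotation":[0,0,0],"jaw":1}
  ]
}}

```text
time_s: 30.35
tool_pos: [0.4952, 0.3139, 0.0701]
eef_rot: [0.0, 0.695, 0.719, 0.001]
force: [-1.9, -0.1, 6.5]
gripper_width: 0.248
finger_force: 63.7
```

```bash
python3 -c "
from h import *
plan(.494,.3132,.07,.031)"
```

```text
t 30.35 pos [0.4952 0.3139 0.0701] F [-1.89 -0.07  6.49] M [-0.2   0.53 -0.03] w 0.248 ff 63.7
dp [-0.0006, -0.0012, 0.0001] rot [0.0027, -0.0015, 0.0035]
```

Request:
{"fn": "send_rows", "kwargs": {
  "commands": [
    {"dp":[0,0.0003,-0.0007],"rotation":[0,0,0],"jaw":1},
    {"dp":[0,0.0003,-0.0012],"rotation":[0,0,0],"jaw":1},
    {"dp":[0,0.0003,-0.0012],"rotation":[0,0,0],"jaw":0.3},
    {"dp":[0,0.0003,-0.0012],"rotation":[0,0,0],"jaw":0},
    {"dp":[0,0.0003,-0.0012],"rotation":[0,0,0],"jaw":-0.5},
    {"dp":[0,0.0003,-0.0012],"rotation":[0,0,0],"jaw":-0.5},
    {"dp":[0,0.0003,-0.0012],"rotation":[0,0,0],"jaw":-0.5},
    {"dp":[0,0.0003,-0.02],"rotation":[0,0,0],"jaw":-0.5},
    {"dp":[0,0.0003,-0.06],"rotation":[0,0,0],"jaw":-0.5},
    {"dp":[0,0.0003,-0.1],"rotation":[0,0,0],"jaw":-0.5},
    {"dp":[0,0.0003,-0.14],"rotation":[0,0,0],"jaw":-0.5},
    {"dp":[0,0.0003,-0.16],"rotation":[0,0,0],"jaw":-0.5},
    {"dp":[-0.05,0.0003,-0.16],"rotation":[0,0,0],"jaw":-0.5},
    {"dp":[-0.1,0.0003,-0.16],"rotation":[0,0,0],"jaw":-0.5},
    {"dp":[-0.15,0.0003,-0.16],"rotation":[0,0,0],"jaw":-0.5},
    {"dp":[-0.2,0.0003,-0.16],"rotation":[0,0,0],"jaw":-0.5},
    {"dp":[-0.25,0.0003,-0.16],"rotation":[0,0,0],"jaw":-0.5},
    {"dp":[-0.3,0.0003,-0.16],"rotation":[0,0,0],"jaw":-0.5},
    {"dp":[-0.3,0.0003,-0.16],"rotation":[0,0,0],"jaw":-0.5}
  ]
}}

```text
time_s: 32.25
tool_pos: [0.5049, 0.0078, 0.2279]
eef_rot: [0.001, 0.698, 0.716, -0.001]
force: [-0.3, 1.8, 0.2]
gripper_width: 0.751
finger_force: 0.0
```

Run:
```python
from h import *
T=grab('top','t6');S=grab('scene','s6')
A=cv2.resize(T['image'][185:255,170:320],(600,280),interpolation=2);B=cv2.resize(S['image'][135:205,300:370],(560,560),interpolation=2)[60:380]
I=np.zeros((600,600,3),np.uint8);I[:280]=A;I[280:,:560]=B
cv2.imwrite('pics/o6.png',I)
```

```text
(no output)
```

View pics/o6.png

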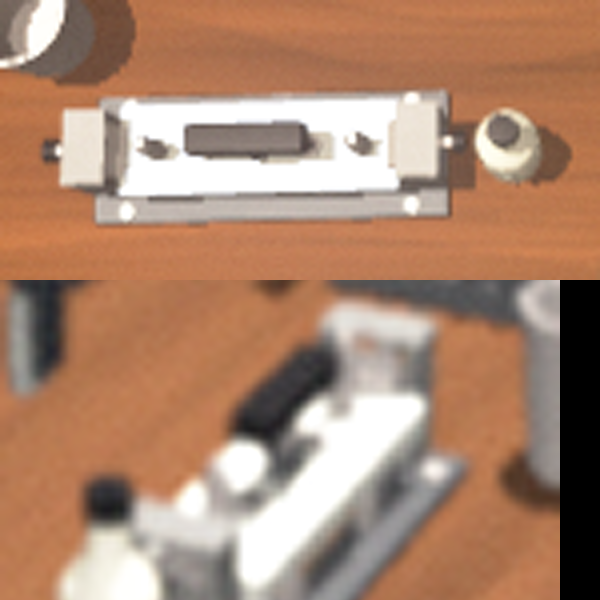

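The plate is seated level on both pins between the housings, with the bar at rest at top crop (245,138). The glue bottle has not moved, and the arm is clear. I'm handing in.

```bash
python3 -c "
from rig import ticket
print(ticket.close_job())"
```

```text
the job is handed in; nothing more can be done
None
```

I handed the job in at about 32 s. The blank is in the nest and the plate is latched; the latches held a pull of about 18 N for over a second, about 18–19.5 mm on the gauge as judged from force and arm height. The handle was then eased fully back in and released with the arm clear.

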